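Present a turned shaft to the measuring camera

ROBOT

A 7-joint arm with a two-finger parallel gripper is mounted at the origin on the work surface. World frame = base frame: x ahead of the robot, y to its left, z up, the work surface at z = 0. Lengths are in m, angles in degrees, forces in N, time in s.
With the tool pointing down it reaches from about 0.4 to 0.9 m from the base axis. Payload 5.6 kg.
Tool frame: the origin (TCP) lies at the very end of the fingers, on their centre line; the grasp point (between the pads) lies 19 mm behind it; z points along the fingers, y is the line along which they close (so a half turn about z gives the same grasp; the last joint's range is limited). The gripper opens to 92 mm and grips with 3 to 60 N. Pads are 20 mm wide; open, the fingers measure 128 mm over their backs; the gripper's body (75 mm by 189 mm) begins 69 mm behind the grasp point.
Start: joints at [-73.682, 26.786, -0.665, 91.828, 0.344, 61.387, -3.226], TCP at [0.209, 0.615, 0.215] pointing down, gripper open.
Joint ranges: [-144.91, 144.91], [-17.63, 115.5], [-89.93, 88.59], [15.96, 139.68], [-74.01, 254.01], [8.47, 105.57], [-167.45, 167.45]. Speed limits (degrees/s): [147.25, 147.25, 180, 180, 180, 180, 180].

INTERFACE

Orientations are given as [roll, pitch, yaw] about the fixed x, y, z axes, in that order (R = Rz(yaw) Ry(pitch) Rx(roll)).
In Python, from rig import bot gives the robot as it stands.
- The arm moves only by the tool step_arm, never from a script. Its argument "commands" is a list that holds one entry, the list of rows, each a list of 7 numbers: the shift along the world's x, y, z in cm, then the turn, a rotation vector about the world's x, y, z in degrees, then the opening, from 0 (shut) to 1 (fully open). In form: [[[x, y, z, ax, ay, az, jaw], ...]]. A call has 1 to 5 rows; each row shifts and turns the commanded pose from where the row before left it; what a row does not reach is not made up. A row lasts 1/8 s, in which the tool goes at most 62.5 mm and 10.7 degrees, less where a joint would pass 70% of its speed; a pose out of reach is approached as far as the arm can. A call is refused whole if a number of a shift passes 6.25 or a number of a turn 10.7, either way. A call with a gripper value outside its range is refused whole. The fingers move at their own pace and stop on an object; "squeeze" is the grip in N (left out, the last holds). Time passes only in rows, so rows that do not move let the fingers close. It gives the time, the measured TCP pose, the force, the opening and the grip force at its end, in the units of the state.
- bot.state(): the state, without advancing time (a new reading comes with each control period).
- bot.grab_frame(name): name is "side" or "top" or "wrist"; returns a dict with "img" (420x560x3 uint8, blue, green, red), "fx", "fy", "cx", "cy" (pixels), "distortion" ([k1, k2, p1, p2, k3] as OpenCV has them; the pictures are not rectified), "view" (4x4, takes a point from world to camera coordinates). Camera axes: x right, y up, looking along -z (the intrinsics and any distortion apply to the point x, -y, -z); pixel columns grow to the right and rows downward; lengths in m; the calibration is good to about 2 mm. A picture is of the moment at which its call begins. There is no depth.
- bot.close_job(): hands the job in; it is judged then, once.
The state is a dict: "clock": time; "joint_positions": joint angles; "qvel": joint speeds; "tau": joint torques, N m; "position": TCP position; "tool_rot": TCP orientation; "contact_force": force on the tool from outside, world axes, zero at the start; "ft_torque": the same for the moment, N m; "opening": opening from 0.0 (shut) to 1.0 (fully open); "finger_force": force on a finger pad.
Only numpy, scipy, OpenCV 4.12 (cv2) and the standard library are available. Lean on these libraries where they do the work, as an engineer would, in place of code of your own. Each camera call takes 0.05 s, during which the arm holds its last target. There are 200 camera calls.

TASK

Draw the blue-marked shaft out of the leaning rack, turn it level, and keep holding it still with the middle of its slim journal (the end that was in the rack) centred over the lens of the upward-looking camera, about 100 mm above the glass. Finish while holding it there in the gripper: do not put it down or let go. Do not touch the camera, and leave the other shafts seated and everything else on the bench where it is.

Things in the scene. Friction and masses are not known exactly. Their poses are not given: they have to be found in the camera images.
- shaft_blue: turned steel shaft, 170 mm, 0.4 kg, blue band and blue upper end. Origin: centre of its slim end face (in the rack); own +z along its axis to the blue end. 14 mm thick up to 50 mm from the origin (journal), 22 mm to 140, 18 mm to 170; centre of mass at 93 mm. Starts leaning 45 deg, blue end up and towards the robot, first 45 mm in the bore; comes out loosely along its axis
- shaft_blue_journal (a point): middle of shaft_blue's slim plain journal, on the axis, 25 mm from the slim end face, hidden in the bore at the start
- rack: fixed rack: green block 70 x 200 x 50 mm tilted 45 deg on a dark base 140 x 210 mm; three blind bores 17 mm wide, 45 mm deep, at rack y = -60, 0, 60 mm, a shaft in each (which in which varies). Origin: under the base, on the table; bores lean to its own -x, roughly to the robot. Block's top edge about 90 mm up; shafts' upper ends about 160 mm up
- shaft_orange: Same shape, size and axes as shaft_blue, but marked orange; neighbour in the rack, stays seated
- shaft_plain: Same shape, size and axes as shaft_blue, but without any mark; neighbour in the rack, stays seated
- camera: fixed upward-looking measuring camera: square dark base 110 mm wide, 12 mm high, and a black round housing 90 mm across, 48 mm high, with a white light ring and a round green lens glass on top; origin under its middle, on the table
- lens (a point): centre of the lens glass, on the top of the camera, 50 mm above the table; the camera looks straight up
- ring_gauge: ring gauge lying flat: steel disc 48 mm across, 14 mm thick, with a 12 mm rod handle reaching 91 mm along its +x; origin under the disc's centre; bystander
- mouse: black computer mouse, 105 x 60 x 34 mm; bystander
- spare0: spare steel shaft, 170 mm long, 22 mm thick, lying along x in the yellow tray; bystander
- spare1: second spare steel shaft lying in the yellow tray; bystander
- oil: white bottle with red cap, 48 mm across, 120 mm tall; bystander
Not all that is in view belongs to the job. Leave any purple or turquoise look-alike of the shaft_blue alone. Leave any orange look-alike of the camera alone.

How it is judged (in metres and radians):
On the way:
1. the blue shaft is drawn clear of the rack in the gripper (contact force between the fingers and shaft_blue above 1 N and contact force between shaft_blue and rack below 0.05 N and distance of shaft_blue from where it was at the start of the episode above 0.05 m), for 0.1 s.
At the end, for the whole second after the job is handed in: Blue shaft held in the gripper, at rest (under 20 mm/s), level within 0.15 rad, its journal middle within 20 mm of the lens centre sideways and 70-130 mm above it, touching neither rack nor camera; other shafts within 12 mm, other bystanders within 20 mm of their start (contact force between the fingers and shaft_blue above 1 N and horizontal distance between shaft_blue_journal and lens below 0.02 m and height (world z) of shaft_blue_journal between 0.12 and 0.18 m and angle between shaft_blue's own z axis and vertical between 1.421 and 1.721 rad and linear speed of shaft_blue below 0.02 m/s and angular speed of shaft_blue below 0.15 rad/s and contact force between shaft_blue and rack below 0.05 N and contact force between shaft_blue and camera below 0.05 N and distance of each of shaft_orange, shaft_plain from where it was at the start of the episode below 0.012 m and distance of each of ring_gauge, mouse, spare0, spare1, oil from where it was at the start of the episode below 0.02 m); the arm keeps its last pose, push and grip.
It fails at once if a neighbouring shaft is pulled up or knocked in the rack (more than 12 mm) (distance of any of shaft_orange, shaft_plain from where it was at the start of the episode above 0.012 m).
It fails at once if another thing on the bench is displaced by more than 20 mm (distance of any of ring_gauge, mouse, spare0, spare1, oil from where it was at the start of the episode above 0.02 m).
It fails at once if the camera is struck by the shaft, the hand or the arm (more than 2 N) (contact force between any of shaft_blue, the fingers, the arm and camera above 2 N).
It also fails if it takes over 38 s, if anything falls off the work surface, if the arm or the gripper's body presses on something with over 40 N, if the wrist force passes 120 N, or if a joint passes its speed limit or range.

## Working session

There is one attempt and no reset: what is moved stays moved. The work goes in short steps, Python scripts to look and compute and a tool call to move; the robot and the scene stay as the last step left them, time stands still between calls to the robot, and variables do not carry over. Pictures are saved under pics/ and viewed, at most 10 in all, crops included, and the job is handed in when it is done.

Besides the shell and the picture viewer there is one more tool, called after ">>>" by a JSON object that holds its "api" and its "payload", one argument or row to a line. step_arm: Moves the arm, as the interface text tells. Its arguments: {"type":"object","properties":{"commands":{"type":"array","items":{"type":"array","items":{"type":"array","items":{"type":"number"}}}},"squeeze":{"type":"number"}},"required":["commands"]}

```bash
ls; mkdir -p pics
python3 - <<'E'
from rig import bot
import cv2,numpy as np,pickle
d={}
for n in ("side","top","wrist"):
    f=bot.grab_frame(n); d[n]=f; print(n,f["fx"],f["fy"],f["cx"],f["cy"],f["distortion"]); print(np.round(f["view"],4).tolist())
pickle.dump(d,open("f0.pkl","wb"))
cv2.imwrite("pics/a_side.png",d["side"]["img"]);cv2.imwrite("pics/a_top.png",d["top"]["img"])
print(bot.state())
E
```

```text
pics
side 403.2929167762415 403.2929167762415 271.048462650558 206.35845684403307 [-0.10677977  0.          0.          0.          0.        ]
[[0.8213, -0.5701, -0.022, -0.5156], [0.4194, 0.5771, 0.7007, -0.1993], [-0.3868, -0.5847, 0.7131, -1.0637], [0.0, 0.0, 0.0, 1.0]]
top 499.3972688547237 499.3972688547237 284.2858779070373 212.72709953778818 [0.04177032 0.         0.         0.         0.        ]
[[0.0183, -0.9998, -0.0081, -0.1105], [0.9974, 0.0177, 0.07, -0.5501], [-0.0699, -0.0094, 0.9975, -1.254], [0.0, 0.0, 0.0, 1.0]]
wrist 336.5529303156622 336.5529303156622 278.27727673064163 211.57792821005597 [-0.00590523  0.          0.          0.          0.        ]
[[0.3224, 0.9466, -0.0016, -0.6501], [-0.9081, 0.3088, -0.2828, 0.0326], [-0.2672, 0.0927, 0.9592, -0.3926], [0.0, 0.0, 0.0, 1.0]]
{'clock': 0.15, 'joint_positions': array([-73.68372192,  26.82368348,  -0.66402947,  91.86918411,
         0.34219686,  61.38634872,  -3.22492726]), 'qvel': array([-0.038121  , -0.22642479,  0.00812074, -0.20281415,  0.01109404,
        0.08021504, -0.0223104 ]), 'tau': array([-1.24006506e-04, -5.20942819e+01, -1.28266474e-02, -2.43972230e+01,
       -5.67466335e-02,  1.51022844e-02,  1.12794066e-04]), 'position': array([0.20917333, 0.61494656, 0.21386461]), 'tool_rot': array([-1.79922915e+02,  4.89099976e-03,  1.61215667e+02]), 'contact_force': array([ 0.12333568, -0.01452778, -0.22397581]), 'ft_torque': array([ 0.02827502, -0.04706189,  0.01293047]), 'finger_force': 0.0, 'opening': 1.0008116276422467}
```

View pics/a_side.png

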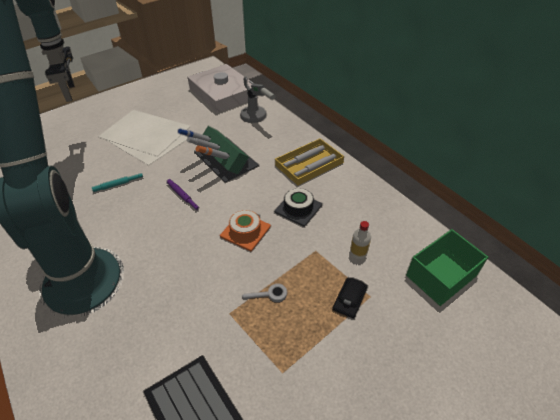

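View pics/a_top.png

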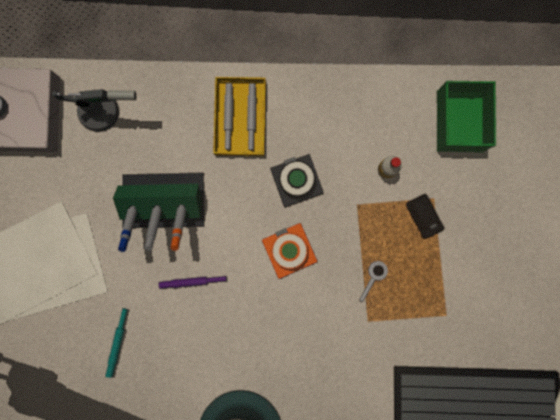

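Side view: blue shaft end is near (184,132), with plain and orange ((205,150)) beside it. The black camera is at (298,203). Top view: blue end near (123,245), orange near (176,245), black camera at (297,180).
Candidates for the shaft are the blue one in the rack at top (123,245), purple at (192,282) and turquoise at (117,345). The blue one in the rack fits. For the camera it is black (297,180) or orange (290,250), and the black one fits. I'll confirm in a crop and measure.

```bash
cat > h.py <<'E'
import cv2,numpy as np
def ray(f,uv):
    K=np.array([[f["fx"],0,f["cx"]],[0,f["fy"],f["cy"]],[0,0,1]])
    p=cv2.undistortPoints(np.array([[uv]],float),K,np.array(f["distortion"],float))[0,0]
    V=np.array(f["view"]);R=V[:3,:3]
    d=R.T@np.array([p[0],-p[1],-1]);return -R.T@V[:3,3],d/np.linalg.norm(d)
def plane(f,uv,z):
    o,d=ray(f,uv);return o+d*(z-o[2])/d[2]
def tri(r):
    A=0;b=0
    for o,d in r:
        P=np.eye(3)-np.outer(d,d);A=A+P;b=b+P@o
    x=np.linalg.solve(A,b);return x,[round(1000*np.linalg.norm((np.eye(3)-np.outer(d,d))@(x-o)),1) for o,d in r]
def proj(f,X):
    V=np.array(f["view"]);c=V[:3,:3]@X+V[:3,3];K=np.array([[f["fx"],0,f["cx"]],[0,f["fy"],f["cy"]],[0,0,1]])
    return cv2.projectPoints(np.array([[c[0],-c[1],-c[2]]]),np.zeros(3),np.zeros(3),K,np.array(f["distortion"],float))[0].ravel()
def blobs(img,lo,hi,amin=8):
    m=cv2.inRange(cv2.cvtColor(img,cv2.COLOR_BGR2HSV),lo,hi)
    n,_,s,c=cv2.connectedComponentsWithStats(m)
    return [(np.round(c[i],1).tolist(),s[i].tolist()) for i in range(1,n) if s[i,4]>=amin]
E
python3 - <<'E'
import pickle;from h import *
d=pickle.load(open("f0.pkl","rb"))
for n in("side","top"):
    im=d[n]["img"]
    print(n,"blue",blobs(im,(100,130,40),(122,255,255)))
    print(n,"orange",blobs(im,(3,150,80),(14,255,255)))
    print(n,"green",blobs(im,(55,60,20),(85,255,255),30))
a=cv2.resize(d["side"]["img"][110:230,150:340],None,fx=4.2,fy=4.2,interpolation=cv2.INTER_CUBIC)
b=cv2.resize(d["top"]["img"][150:280,100:340],None,fx=3.3,fy=3.3,interpolation=cv2.INTER_CUBIC)
cv2.imwrite("pics/c_top.png",b);cv2.imwrite("pics/c_side.png",a)
E
```

```text
side blue [([182.5, 131.5], [179, 130, 8, 4, 24]), ([191.2, 133.9], [190, 132, 3, 4, 8])]
side orange [([200.6, 148.7], [196, 146, 10, 7, 49]), ([209.5, 151.1], [208, 148, 4, 7, 17]), ([244.2, 220.8], [236, 215, 17, 12, 52]), ([245.7, 235.7], [220, 220, 50, 31, 673]), ([4.1, 401.1], [0, 366, 14, 54, 385])]
side green [([437.9, 90.1], [243, 0, 317, 266, 49419]), ([227.5, 151.3], [204, 127, 44, 47, 794]), ([298.4, 197.2], [292, 193, 14, 10, 109]), ([244.0, 220.3], [239, 217, 11, 8, 73]), ([445.8, 266.0], [406, 229, 83, 77, 3528])]
top blue [([125.8, 232.0], [122, 230, 8, 5, 26]), ([122.6, 244.0], [119, 238, 8, 13, 74])]
top orange [([289.6, 251.3], [263, 224, 54, 54, 793]), ([176.7, 230.7], [172, 229, 10, 5, 36]), ([174.6, 242.8], [171, 236, 9, 15, 97]), ([288.9, 250.4], [280, 241, 20, 20, 110])]
top green [([466.5, 115.9], [438, 81, 58, 71, 3501]), ([296.7, 177.9], [289, 170, 16, 17, 205]), ([157.6, 199.3], [114, 183, 87, 38, 2430]), ([117.0, 338.8], [106, 309, 22, 68, 228]), ([113.4, 364.4], [110, 355, 8, 22, 51]), ([239.5, 405.6], [201, 391, 78, 29, 888])]
```

View pics/c_top.png

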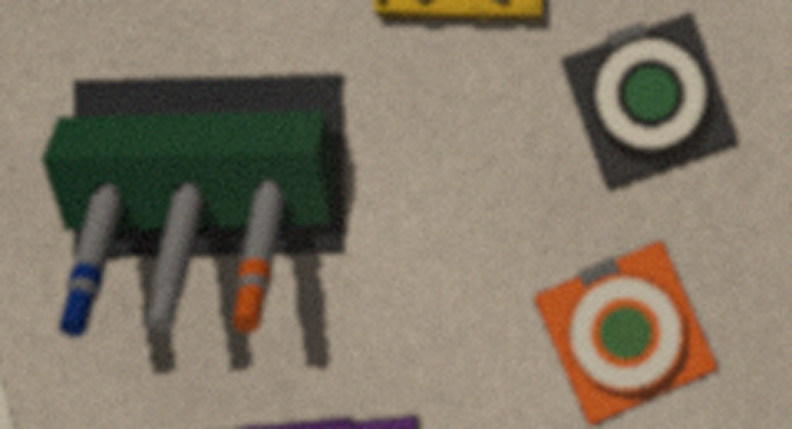

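View pics/c_side.png

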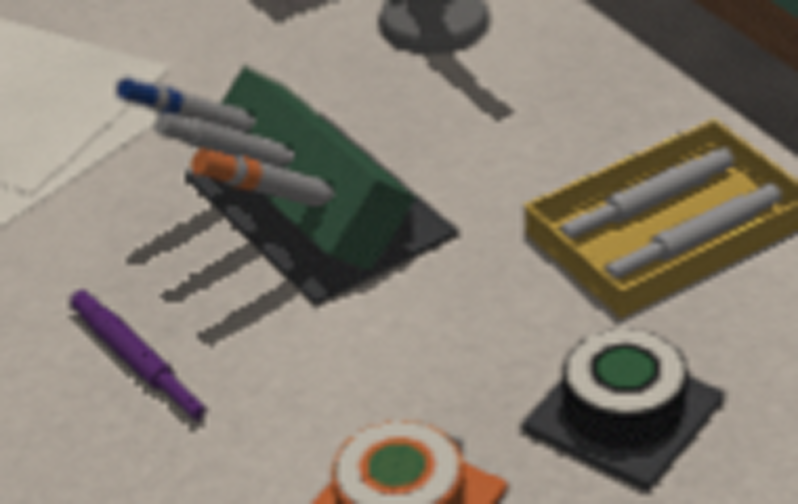

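The crops confirm it. The blue-ended shaft sits in the leftmost bore (top px ~(123,244)), and the black camera's lens is at top px (297,178).

Run:
```python
import pickle;from h import *
d=pickle.load(open("f0.pkl","rb"));S,T=d["side"],d["top"]
def t(a,b): 
    x,e=tri([ray(S,a),ray(T,b)]);print(np.round(x,4),e);return x
be=t((182.5,131.5),(122.6,244));bb=t((191.2,133.9),(125.8,232))
oe=t((200.6,148.7),(174.6,242.8));ob=t((209.5,151.1),(176.7,230.7))
print(np.linalg.norm(be-oe),np.linalg.norm(bb-ob),np.linalg.norm(be-bb),"dirs",(be-bb),(oe-ob))
r=(be-oe+bb-ob);print("rack yaw",np.degrees(np.arctan2(-r[0],r[1])))
print("lens",tri([ray(S,(298.4,197.2)),ray(T,(296.7,177.9))]),plane(T,(296.7,177.9),.05),plane(S,(298.4,197.2),.05))
```

```text
[0.4655 0.2695 0.1331] [np.float64(0.4), np.float64(0.4)]
[0.4939 0.2706 0.1107] [np.float64(0.4), np.float64(0.4)]
[0.4703 0.1501 0.1334] [np.float64(0.4), np.float64(0.4)]
[0.4989 0.1514 0.1099] [np.float64(0.3), np.float64(0.3)]
0.11953766573396833 0.11923567500154779 0.03616876293601002 dirs [-0.02839319 -0.00107399  0.02237974] [-0.02868788 -0.00139046  0.0234995 ]
rack yaw 2.350334511830594
lens (array([ 0.63772776, -0.13029528,  0.0489557 ]), [np.float64(0.0), np.float64(0.0)]) [ 0.63756978 -0.13027367  0.05      ] [ 0.63706368 -0.1311364   0.05      ]
```

>>> {"api": "step_arm", "payload": {
  "commands": [
    [[2.88, -3.45, 0, 0, 1, 2.11, 0.45], [2.88, -3.45, 0, 0, 1, 2.11, 0.45], [2.88, -3.45, 0, 0, 1, 2.11, 0.45], [2.88, -3.45, 0, 0, 1, 2.11, 0.45], [2.88, -3.45, 0, 0, 1, 2.11, 0.45]]
  ]
}}

```text
clock: 0.78
position: [0.3541, 0.4415, 0.2145]
tool_rot: [-178.8, -4.9, 171.8]
contact_force: [0.3, 0.3, 0.1]
opening: 0.478
finger_force: 0.0
```

>>> {"api": "step_arm", "payload": {
  "commands": [
    [[2.88, -3.45, 0, 0, 1, 2.11, 0.45], [2.88, -3.45, 0, 0, 1, 2.11, 0.45], [2.88, -3.45, 0, 0, 1, 2.11, 0.45], [2.88, -3.45, 0, 0, 1, 2.11, 0.45], [2.88, -3.45, 0, 0, 1, 2.11, 0.45]]
  ]
}}

```text
clock: 1.4
position: [0.498, 0.2691, 0.2145]
tool_rot: [-178.6, -9.9, -177.7]
contact_force: [1.2, 0.5, 0.3]
opening: 0.449
finger_force: 0.0
```

>>> {"api": "step_arm", "payload": {
  "commands": [
    [[0, 0, 0, 0, 0, 0, 0.45], [0, 0, 0, 0, 0, 0, 0.45]]
  ]
}}

```text
clock: 1.65
position: [0.4966, 0.271, 0.2143]
tool_rot: [-178.6, -9.9, -177.7]
contact_force: [0.4, 0.6, 0.8]
opening: 0.453
finger_force: 0.0
```

Run:
```python
from rig import bot
from h import *
f=bot.grab_frame("wrist");s=bot.state();print(s["position"],s["tool_rot"],s["opening"],s["joint_positions"])
print("blue",blobs(f["img"],(100,130,40),(122,255,255)))
for X in((.4655,.2695,.133),(.4939,.2706,.1107),(.5,.271,.1)): print(proj(f,np.array(X)))
cv2.imwrite("pics/w1.png",f["img"])
```

```text
[0.49623923 0.27161837 0.2143991 ] [-178.60255509   -9.88964833 -177.65353273] 0.45159047545636444 [-32.51470911  24.11745124   3.14731647  96.72860287  -4.87260797
  68.71192662  65.08020088]
blue [([279.6, 194.9], [268, 175, 24, 42, 862]), ([280.0, 229.2], [267, 221, 27, 16, 278])]
[279.65924625 195.64008565]
[280.03398727 226.97012996]
[280.41774186 231.83329097]
```

View pics/w1.png

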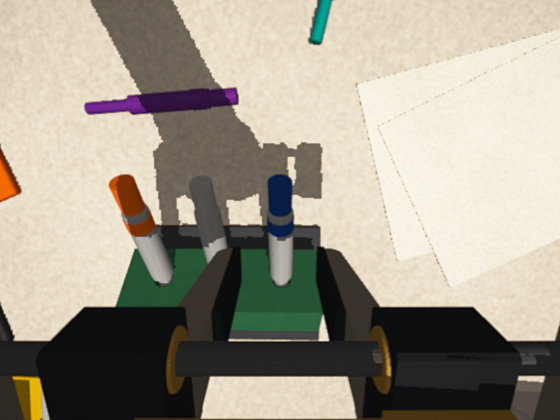

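The wrist view shows the blue shaft centred between the fingers at column ~280 and upright in the image. The prediction agrees to within 2 px, so I'll lower.

>>> {"api": "step_arm", "payload": {
  "commands": [
    [[0, 0, -1.8, 0, 0, 0, 0.45], [0, 0, -1.8, 0, 0, 0, 0.45], [0, 0, -1.8, 0, 0, 0, 0.45], [0, 0, -1.8, 0, 0, 0, 0.45], [0, 0, -1.8, 0, 0, 0, 0.45]]
  ]
}}

```text
clock: 2.33
position: [0.4971, 0.2703, 0.1231]
tool_rot: [-178.6, -9.9, -177.8]
contact_force: [-1.3, -0.8, 0.2]
opening: 0.453
finger_force: 0.0
```

>>> {"api": "step_arm", "payload": {
  "commands": [
    [[0, 0, -1.4, 0, 0, 0, 0.45], [0, 0, -1.4, 0, 0, 0, 0.45], [0, 0, -1.4, 0, 0, 0, 0.45], [0, 0, 0, 0, 0, 0, 0.45]]
  ]
}}

```text
clock: 2.82
position: [0.4966, 0.27, 0.0815]
tool_rot: [-178.5, -9.9, -177.8]
contact_force: [-0.2, 0.0, -0.1]
opening: 0.451
finger_force: 0.0
```

>>> {"api": "step_arm", "payload": {
  "commands": [
    [[0, 0, 0, 0, 0, 0, 0.3], [0, 0, 0, 0, 0, 0, 0.15], [0, 0, 0, 0, 0, 0, 0.1], [0, 0, 0, 0, 0, 0, 0.1], [0, 0, 0, 0, 0, 0, 0.1]]
  ],
  "squeeze": 45
}}

```text
clock: 3.45
position: [0.4976, 0.2704, 0.0831]
tool_rot: [-178.6, -9.8, -177.8]
contact_force: [-0.1, -1.2, 2.6]
opening: 0.229
finger_force: 45.0
```

>>> {"api": "step_arm", "payload": {
  "commands": [
    [[-0.7, -0.03, 0.7, 0, 0, 0, 0.1], [-0.7, -0.03, 0.7, 0, 0, 0, 0.1], [-0.7, -0.03, 0.7, 0, 0, 0, 0.1]]
  ]
}}

```text
clock: 3.82
position: [0.4747, 0.2694, 0.1037]
tool_rot: [-178.5, -10.0, -177.7]
contact_force: [1.3, -0.8, -4.8]
opening: 0.227
finger_force: 45.0
```

>>> {"api": "step_arm", "payload": {
  "commands": [
    [[-0.9, -0.04, 0.9, 0, 0, 0, 0.1], [-0.9, -0.04, 0.9, 0, 0, 0, 0.1], [-0.9, -0.04, 0.9, 0, 0, 0, 0.1], [-0.9, -0.04, 0.9, 0, 0, 0, 0.1], [0, 0, 0, 0, 0, 0, 0.1]]
  ]
}}

```text
clock: 4.45
position: [0.44, 0.2683, 0.1405]
tool_rot: [-178.6, -9.8, -177.7]
contact_force: [-0.6, 1.3, -5.4]
opening: 0.229
finger_force: 45.0
```

Run:
```python
from rig import bot
from h import *
f=bot.grab_frame("wrist");s=bot.state();print(s["position"],s["tool_rot"],s["opening"],s["contact_force"],s["ft_torque"])
print("blue",blobs(f["img"],(100,130,40),(122,255,255)))
g=bot.grab_frame("side")
cv2.imwrite("pics/s2.png",np.hstack([cv2.resize(g["img"][60:240,110:350],(400,300)),cv2.resize(f["img"],(400,300))]))
```

```text
[0.44037766 0.26809526 0.14007119] [-178.59997552   -9.78094848 -177.73101992] 0.23018705805624112 [ 0.32604586 -0.58169103 -4.19709568] [ 0.0084478  -0.2749203  -0.01498874]
blue [([277.5, 212.3], [253, 172, 50, 84, 3558]), ([278.1, 275.5], [252, 251, 52, 39, 908])]
```

View pics/s2.png

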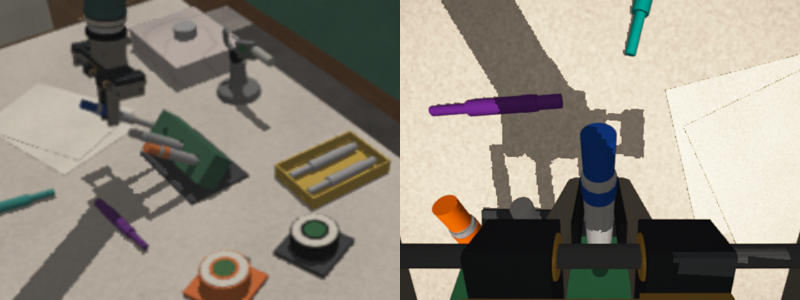

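Side view: the shaft is out of the bore and held, blue end at about (95,108). The other two are still seated. Next I lift, then level.

>>> {"api": "step_arm", "payload": {
  "commands": [
    [[-0.5, 0, 2.4, 0, 0, 0, 0.1], [-0.5, 0, 2.4, 0, 0, 0, 0.1], [0, 0, 2.4, 0, 0, 0, 0.1], [0, 0, 2.4, 0, 0, 0, 0.1], [0, 0, 2.4, 0, 0, 0, 0.1]]
  ],
  "squeeze": 55
}}

```text
clock: 5.18
position: [0.4304, 0.2676, 0.2598]
tool_rot: [-178.5, -9.9, -177.8]
contact_force: [-0.3, 0.5, -4.0]
opening: 0.23
finger_force: 55.0
```

>>> {"api": "step_arm", "payload": {
  "commands": [
    [[0, 0, 0, 0.2, -4.5, 0, 0.1], [0, 0, 0, 0.2, -4.5, 0, 0.1], [0, 0, 0, 0.2, -4.5, 0, 0.1], [0, 0, 0, 0.2, -4.5, 0, 0.1], [0, 0, 0, 0.2, -4.5, 0, 0.1]]
  ]
}}

```text
clock: 5.8
position: [0.4301, 0.2674, 0.2591]
tool_rot: [-178.7, 12.7, -177.8]
contact_force: [-0.1, 0.2, -4.0]
opening: 0.223
finger_force: 55.0
```

>>> {"api": "step_arm", "payload": {
  "commands": [
    [[0, 0, 0, 0.2, -4.5, 0, 0.1], [0, 0, 0, 0.2, -4.5, 0, 0.1], [0, 0, 0, 0.2, -4.5, 0, 0.1], [0, 0, 0, 0.2, -4.5, 0, 0.1], [0, 0, 0, 0.2, -4.5, 0, 0.1]]
  ]
}}

```text
clock: 6.42
position: [0.4301, 0.2674, 0.2591]
tool_rot: [-178.8, 35.3, -177.9]
contact_force: [-0.5, -0.4, -3.7]
opening: 0.223
finger_force: 55.0
```

>>> {"api": "step_arm", "payload": {
  "commands": [
    [[0, -2.5, 0, 0, 0, 0, 0.1], [0, -4, 0, 0, 0, 0, 0.1], [0, -4, 0, 0, 0, 0, 0.1], [0, -4, 0, 0, 0, 0, 0.1], [0, -4, 0, 0, 0, 0, 0.1]]
  ]
}}

```text
clock: 7.05
position: [0.4284, 0.1074, 0.2604]
tool_rot: [-179.2, 34.7, -178.0]
contact_force: [-1.2, 0.0, -4.7]
opening: 0.227
finger_force: 55.0
```

>>> {"api": "step_arm", "payload": {
  "commands": [
    [[0, -4, 0, 0, 0, 0, 0.1], [0, -4, 0, 0, 0, 0, 0.1], [0, -4, 0, 0, 0, 0, 0.1], [0, -4, 0, 0, 0, 0, 0.1], [0, -2.5, 0, 0, 0, 0, 0.1]]
  ]
}}

```text
clock: 7.68
position: [0.4189, 0.0091, 0.2561]
tool_rot: [-179.6, 32.3, -177.9]
contact_force: [-1.0, -0.5, -4.7]
opening: 0.226
finger_force: 55.0
```

>>> {"api": "step_arm", "payload": {
  "commands": [
    [[0, -2, 0, 0, 0, 0, 0.1], [0, -1, 0, 0, 0, 0, 0.1], [0, 0, 0, 0, 0, 0, 0.1]]
  ]
}}

```text
clock: 8.05
position: [0.419, -0.0208, 0.2561]
tool_rot: [-179.7, 32.3, -178.0]
contact_force: [-0.1, 1.0, -4.4]
opening: 0.224
finger_force: 55.0
```

Run:
```python
from rig import bot
s=bot.state();print(s["joint_positions"],s["position"],s["tool_rot"])
```

```text
[ 33.00636495 -15.96183545 -28.1207718  139.68088718 -25.63112636
  23.97570724 116.25893555] [ 0.41903718 -0.02084123  0.25609823] [-179.66378444   32.34134089 -178.00672672]
```

Joint 4 is at its fold limit because the hand is too close in. Moving outward frees it.

>>> {"api": "step_arm", "payload": {
  "commands": [
    [[2, -0.5, 0, 0, 0, 0, 0.1], [2.5, -1.8, 0, 0, 0, 0, 0.1], [2.5, -2.2, 0, 0, 0, 0, 0.1], [2.5, -2.2, 0, 0, 0, 0, 0.1], [2.5, -2.2, 0, 0, 0, 0, 0.1]]
  ]
}}

```text
clock: 8.68
position: [0.54, -0.1086, 0.2558]
tool_rot: [-179.7, 32.3, -177.8]
contact_force: [-0.2, 0.0, -3.9]
opening: 0.227
finger_force: 55.0
```

>>> {"api": "step_arm", "payload": {
  "commands": [
    [[2.0, -2.0, 0, 0, -1, 0, 0.1], [0.6, -0.4, 0, 0, -1.5, 0, 0.1], [0, 0, 0, 0, 0, 0, 0.1], [0, 0, 0, 0, 0, 0, 0.1]]
  ]
}}

```text
clock: 9.18
position: [0.5652, -0.1322, 0.2562]
tool_rot: [-179.5, 34.9, -177.7]
contact_force: [-0.3, 1.2, -4.1]
opening: 0.225
finger_force: 55.0
```

```bash
cat > m.py <<'E'
from rig import bot
from h import *
from scipy.spatial.transform import Rotation as Ro
s=bot.state();print(s["position"],s["tool_rot"],s["joint_positions"])
F={n:bot.grab_frame(n) for n in("side","top")}
for n,f in F.items(): print(n,blobs(f["img"],(100,130,40),(122,255,255)))
R=Ro.from_euler("xyz",s["tool_rot"],degrees=True).as_matrix()
G=s["position"]-.019*R[:,2]
R0=Ro.from_euler("xyz",[-178.6,-9.85,-177.75],degrees=True).as_matrix()
y=np.radians(2.35);a0=np.array([-np.cos(y),-np.sin(y),1])/2**.5
a=R@R0.T@a0
J=G-.083*a;print("axis",a,"journal est",J,"end155",G+.047*a,"119",G+.011*a)
for n,f in F.items(): print(n,"pred",proj(f,G+.047*a),"journal px",proj(f,J))
import sys
cv2.imwrite("pics/"+sys.argv[1],np.hstack([cv2.resize(F["side"]["img"][100:290,180:430],(400,300)),cv2.resize(F["top"]["img"][100:310,180:460],(400,300))]))
E
python3 m.py m1.png
```

```text
[ 0.56518727 -0.13215954  0.25617008] [-179.53047935   34.85984591 -177.74881008] [ 39.94499267   5.4152448  -25.75348221 124.13098462 -22.27800018
  18.63032842 126.21480326]
side [([259.2, 156.1], [254, 152, 12, 9, 58])]
top [([299.7, 211.3], [296, 210, 9, 3, 18])]
axis [-0.99874412 -0.04985291  0.00498614] journal est [ 0.63722582 -0.12829274  0.27134621] end155 [ 0.50738908 -0.13477362  0.27199441] 119 [ 0.54334387 -0.13297891  0.2718149 ]
side pred [259.62221316 154.86214554] journal px [299.94297292 135.38904029]
top pred [299.66822445 226.18314689] journal px [297.53244939 163.00797063]
```

View pics/m1.png

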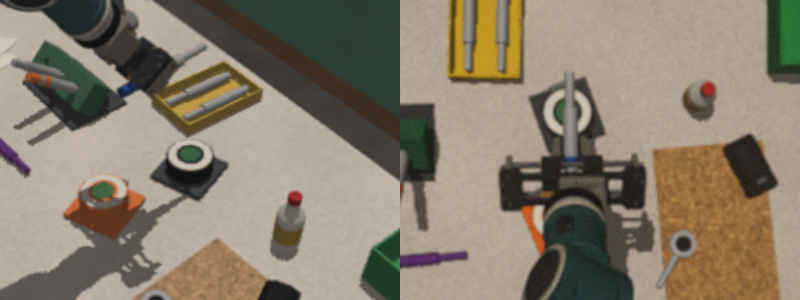

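The shaft is level over the black camera. The free tip is at about (309,129) in the side view and (299,151) in the top view, matching the prediction. Lowering to 100 mm.

>>> {"api": "step_arm", "payload": {
  "commands": [
    [[0, -0.05, -1.5, 0, 0, 0, 0.1], [0, -0.05, -2, 0, 0, 0, 0.1], [0, -0.05, -2, 0, 0, 0, 0.1], [0, -0.05, -2, 0, 0, 0, 0.1], [0, 0, -2, 0, 0, 0, 0.1]]
  ]
}}

```text
clock: 9.9
position: [0.5656, -0.1344, 0.1707]
tool_rot: [-179.8, 34.8, -177.9]
contact_force: [-0.1, 0.9, -5.4]
opening: 0.228
finger_force: 55.0
```

>>> {"api": "step_arm", "payload": {
  "commands": [
    [[0, 0, -1.5, 0, 0, 0, 0.1], [0, 0, -0.8, 0, 0, 0, 0.1], [0, 0, 0, 0, 0, 0, 0.1], [0, 0, 0, 0, 0, 0, 0.1], [0, 0, 0, 0, 0, 0, 0.1]]
  ]
}}

```text
clock: 10.52
position: [0.5675, -0.1356, 0.1571]
tool_rot: [179.9, 34.0, -177.9]
contact_force: [0.1, -0.1, -4.0]
opening: 0.228
finger_force: 55.0
```

```bash
python3 m.py m2.png
```

```text
[ 0.56745653 -0.13563797  0.15713226] [ 179.89609175   34.0378073  -177.90777292] [ 24.71805741  14.68175918  -9.94141317 128.88943336 -61.90598372
   8.52103579 167.39182775]
side [([261.6, 186.4], [258, 183, 9, 8, 38])]
top []
axis [-0.99841859 -0.05282916  0.01921978] journal est [ 0.63969858 -0.13167585  0.17128169] end155 [ 0.50990416 -0.13854364  0.17378026] 119 [ 0.54584723 -0.13664179  0.17308835]
side pred [262.78427099 184.84682699] journal px [300.4059186  165.44774858]
top pred [300.38061868 226.98605236] journal px [298.23582686 169.46351321]
```

View pics/m2.png

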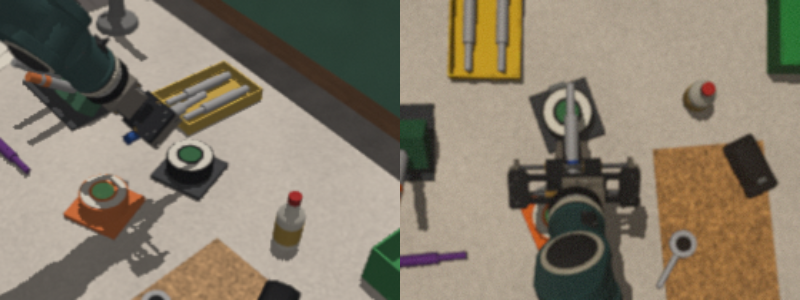

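The journal is over the lens, but joints 6 and 7 are on their limits and the shaft is about 20 mm high. I'll back up, yaw the hand −48° about the journal to get away from the limits, then come down again.

>>> {"api": "step_arm", "payload": {
  "commands": [
    [[0, 0, 1.5, 0, 0, 0, 0.1], [0, 0, 2, 0, 0, 0, 0.1], [0, 0, 2.5, 0, 0, 0, 0.1], [0, 0, 2.5, 0, 0, 0, 0.1], [0, 0, 2.5, 0, -0.8, 0, 0.1]]
  ]
}}

```text
clock: 11.25
position: [0.5672, -0.1349, 0.2675]
tool_rot: [179.9, 34.8, -177.9]
contact_force: [1.3, -0.1, -4.4]
opening: 0.228
finger_force: 55.0
```

>>> {"api": "step_arm", "payload": {
  "commands": [
    [[0.12, 0.74, 0, 0, 0, -6, 0.1], [0.12, 0.74, 0, 0, 0, -6, 0.1], [0.12, 0.74, 0, 0, 0, -6, 0.1], [0.12, 0.74, 0, 0, 0, -6, 0.1]]
  ]
}}

```text
clock: 11.75
position: [0.5664, -0.1154, 0.2629]
tool_rot: [180.0, 33.6, 165.8]
contact_force: [-0.5, -0.7, -3.9]
opening: 0.227
finger_force: 55.0
```

>>> {"api": "step_arm", "payload": {
  "commands": [
    [[0.41, 0.63, 0, 0, 0, -6, 0.1], [0.41, 0.63, 0, 0, 0, -6, 0.1], [0.41, 0.63, 0, 0, 0, -6, 0.1], [0.41, 0.63, 0, 0, 0, -6, 0.1], [0, 0, 0, 0, 0, 0, 0.1]]
  ]
}}

```text
clock: 12.38
position: [0.5828, -0.0894, 0.2624]
tool_rot: [179.9, 33.5, 143.7]
contact_force: [0.3, 0.2, -4.3]
opening: 0.226
finger_force: 55.0
```

```bash
python3 m.py m3.png
```

```text
[ 0.58278434 -0.08941616  0.26235318] [179.93385337  33.47800923 143.73934722] [-16.6017711    6.07563764  10.57613441 121.3560862   40.08394767
  33.39726067  17.15909696]
side [([253.9, 135.4], [252, 134, 4, 3, 8])]
top [([270.7, 199.3], [268, 197, 6, 5, 12])]
axis [-0.81533505  0.57826297  0.02899479] journal est [ 0.64199321 -0.13123075  0.27579445] end155 [ 0.53599966 -0.05605657  0.27956378] 119 [ 0.56535172 -0.07687403  0.27851996]
side pred [251.87912446 133.26074358] journal px [302.14473814 133.87479903]
top pred [261.13220768 211.21726303] journal px [299.04695727 160.35424017]
```

>>> {"api": "step_arm", "payload": {
  "commands": [
    [[-0.2, 0, -1.5, -0.4, -0.7, 0, 0.1], [-0.2, 0, -2, -0.5, -0.6, 0, 0.1], [0, 0, -2, 0, 0, 0, 0.1], [0, 0, -2, 0, 0, 0, 0.1], [0, 0, -2, 0, 0, 0, 0.1]]
  ]
}}

```text
clock: 13.1
position: [0.5775, -0.0927, 0.1672]
tool_rot: [179.8, 35.1, 143.4]
contact_force: [-0.0, -0.2, -3.3]
opening: 0.226
finger_force: 55.0
```

>>> {"api": "step_arm", "payload": {
  "commands": [
    [[0, 0, -1.5, 0, 0, 0, 0.1], [0, 0, -1, 0, 0, 0, 0.1], [0, 0, -0.4, 0, 0, 0, 0.1], [0, 0, 0, 0, 0, 0, 0.1], [0, 0, 0, 0, 0, 0, 0.1]]
  ]
}}

```text
clock: 13.72
position: [0.5783, -0.0917, 0.1391]
tool_rot: [179.8, 35.1, 143.4]
contact_force: [-0.1, -0.5, -4.5]
opening: 0.225
finger_force: 55.0
```

```bash
python3 m.py m4.png
```

```text
[ 0.57831412 -0.09167504  0.1390969 ] [179.83314551  35.11122867 143.43423491] [-22.6847206   18.2237087   17.7760833  129.08361288  69.58612696
  19.00375369 -17.80846071]
side []
top [([272.7, 207.2], [271, 205, 5, 5, 14])]
axis [-8.13170988e-01  5.82024673e-01  4.73751864e-04] journal est [ 0.63699719 -0.13351716  0.15460022] end155 [ 0.53128496 -0.05785395  0.15466181] 119 [ 0.56055912 -0.07880684  0.15464475]
side pred [253.26259319 171.09316474] journal px [299.87069585 170.77710319]
top pred [264.8614992  217.30722361] journal px [298.8769503 171.7890258]
```

View pics/m4.png

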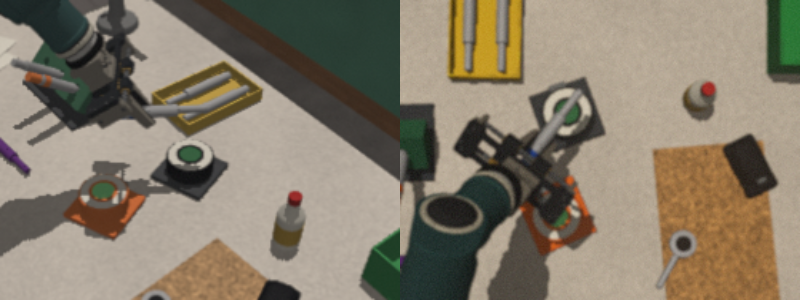

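Top view: the journal lies across the lens, with the tip at about (306,164) against a prediction of (305,163). It's level, about 102 mm above the glass and ~3 mm off sideways, and all joints are away from their limits. Bystanders look unmoved. Handing in.

>>> {"api": "step_arm", "payload": {
  "commands": [
    [[0, 0, 0, 0, 0, 0, 0.1], [0, 0, 0, 0, 0, 0, 0.1], [0, 0, 0, 0, 0, 0, 0.1], [0, 0, 0, 0, 0, 0, 0.1]]
  ]
}}

```text
clock: 14.32
position: [0.578, -0.0915, 0.1385]
tool_rot: [179.9, 35.1, 143.5]
contact_force: [-0.4, -0.5, -5.2]
opening: 0.226
finger_force: 55.0
```

```bash
python3 -c "
from rig import bot
print(bot.state()['position'],bot.state()['finger_force']);print(bot.close_job())"
```

```text
[ 0.57803933 -0.09150253  0.13850589] 54.9887752532959
the job is handed in; nothing more can be done
None
```

I handed the job in at about 14 s with the blue shaft held still and level in the gripper, its journal middle an estimated 3 mm off the lens centre and about 104 mm above the glass; no verdict came back.

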